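Make up two change-out kits at the module maintenance bench

TASK

Make up the two repair kits from the stock on the dark mat. Stand the large filter cartridge and the screw-cap jar in the two-cell tray, one to a cell; in the three-cell tray lay the ratchet handle along the long cell and stand the pipe coupling and the deep socket in the two square cells, one to a cell. Keep everything the way up it is now, set it down on the cell's floor without dropping it, and leave the small cartridge, the short socket and the torch where they are.

Things in the scene. Friction and masses are not known exactly. Their poses are not given: they have to be found in the camera images.
- tray_two: Shallow kit tray (bright aluminium lips, grey floor) with two square cells side by side, fixed to the table; outside 88 (x) x 172 (y) mm, lips and divider 14 mm high and 4 mm thick, floor 3 mm thick. Origin: centre of the underside. Each cell is 80 x 80 mm inside; their centres lie at y = +42 and -42 mm (x = 0). x, y along the tray's edges, z up.
- tray_three: Shallow kit tray (bright aluminium lips, grey floor) with three cells, fixed to the table; outside 172 x 172 mm, lips and dividers 14 mm high and 4 mm thick, floor 3 mm thick. Origin: centre of the underside. The long cell, 80 (x) x 164 (y) mm inside, is centred at x = +42, y = 0 mm; two square cells, 80 x 80 mm inside, are centred at x = -42, y = +42 and -42 mm. x, y along the tray's edges, z up.
- cartridge_large_center (a point): Large pleated filter cartridge, white pleats between grey end caps with a dark hole in the middle, standing upright on the 4 mm thick dark stock mat; 48 mm diameter, 62 mm high, about 90 g. Its point is on its axis, half-way up; z up along the axis.
- jar_center (a point): White plastic sample jar with a ribbed white screw cap, standing upright on the mat; 46 mm diameter, 56 mm high, about 80 g. Its point is on its axis, half-way up; z up along the axis.
- coupling_center (a point): Steel quick-disconnect pipe coupling standing upright on the mat, 58 mm high, about 250 g: flange 44 mm diameter for the lowest 10 mm, knurled sleeve 40 mm diameter from 10 to 42 mm, narrower nose 26 mm diameter on top. Its point is on its axis, half-way up; z up along the axis.
- socket_deep_center (a point): Deep steel wrench socket standing upright on the mat, dark hexagon mouth up; 30 mm diameter, 64 mm high, about 170 g. Its point is on its axis, half-way up; z up along the axis.
- ratchet_center (a point): Steel ratchet handle lying flat at the edge of the mat, 140 mm long and 20 mm high, about 220 g: straight handle 16 mm wide with a darker grip, round head 34 mm diameter at its +x end with a drive square that stands 11 mm higher, rounded butt 22 mm wide at its -x end. Point: middle of its length, half-way up the handle (10 mm above its underside); x along the handle to the head, z up. To be left lying flat, drive square up; either end may point either way.
- socket_short_center (a point): Short steel wrench socket, to be left on the mat; like the deep one but only 30 mm high, 30 mm diameter. Its point is on its axis, half-way up; z up along the axis.
- cartridge_small_center (a point): Small pleated filter cartridge, to be left on the mat; like the large one but 34 mm diameter, 40 mm high. Its point is on its axis, half-way up; z up along the axis.
- torch_center (a point): Black hand torch standing on its lens beyond the work, to be left alone; head 42 mm diameter, grip 29 mm, 102 mm high. Its point is on its axis 50 mm above the table.
There are look-alikes about, which are no part of the job. Leave any green or turquoise look-alike of the part that bears cartridge_large_center alone.

How it is judged:
By the outcome, as a careful person would: the job done as asked, in the order asked, and still so for the second after the job is handed in, with the robot touching nothing.
It also fails if it takes over 115 s, if anything falls off the work surface, if the arm or the gripper's body presses on something with over 40 N, if the wrist force passes 120 N, or if a joint passes its speed limit or range.

ROBOT

A 6-joint arm with a two-finger parallel gripper is mounted at the origin on the work surface. World frame = base frame: x ahead of the robot, y to its left, z up, the work surface at z = 0. Lengths are in m, angles in rad, forces in N, time in s.
With the tool pointing down it reaches from about 0.225 to 0.875 m from the base axis. Payload 3.4 kg.
Tool frame: the origin (TCP) lies on the centre line of the jaws, within the pads' length; the fingertips stand 19 mm ahead of it and the grasp point (between the pads) is the TCP (nose_length is the distance from the TCP to the fingertips, in m); z points along the fingers, y is the direction in which the jaws open and shut (so a half turn about z gives the same grasp; the last joint's range is limited). The gripper opens to 85 mm and grips with 20 to 120 N. Pads are 22 mm wide; open, the fingers measure 114 mm over their backs; the gripper's body (76 mm by 85 mm) begins 54 mm behind the grasp point. The pads swing forward as they close: fully open they stand 13 mm farther back than shut.
Start: joints at [1.139, 0.276, 1.505, -0, 1.361, -0.121], TCP at [0.176, 0.547, 0.25] pointing down, gripper open.
Joint ranges: [-2.89, 2.89], [-0.75, 2.08], [0.22, 2.7], [-1.18, 4.32], [0.11, 2.71], [-2.7, 2.7]. Speed limits (rad/s): [2.57, 2.57, 3.14, 3.14, 3.14, 3.14].

INTERFACE

Orientations are given as a unit quaternion [w, x, y, z].
In Python, from rig import * gives the robot as it stands.
- The arm moves only by the shell command python3 -m jog 'ROWS' [OPENING] [FORCE]. ROWS is JSON, one flat list of numbers, 6 for each row, row after row: the shift along the tool's x, y, z in mm, then the turn, a rotation vector about the tool's x, y, z in degrees. In form: [tx, ty, tz, wx, wy, wz, tx, ty, tz, wx, wy, wz, ...]. A call has 1 to 10 rows; each row is the pose to reach, as a shift and turn from the pose commanded when the call began, along the tool's axes at that moment; what a row does not reach only later rows make up. A row lasts 1/8 s, in which the tool goes at most 62.5 mm and 10.7 degrees, less where a joint would pass 70% of its speed; a pose out of reach is approached as far as the arm can. A call with a gripper value outside its range is refused whole. OPENING is the closure, from 0 (fully open) to 1 (shut), set as the call begins (- or left out, the last holds). The fingers move at their own pace and stop on an object; FORCE is the grip in N (left out, the last holds). Time passes only in rows, so rows that repeat a pose let the fingers close. It gives the time, the measured TCP pose, the force and the opening at its end, in the units of the state.
- get_state(): the state, without advancing time (a new reading comes with each control period).
- get_image(name): name is "scene" or "top" or "wrist"; returns a dict with "frame" (420x560x3 uint8, red, green, blue), "camera_matrix" (3x3 intrinsics, pixels), "rvec" (rotation vector, rad) and "tvec" (3), from world to camera coordinates, as OpenCV has them. Camera axes: x right, y down, z forward; pixel columns grow to the right and rows downward; lengths in m; the calibration is good to about 2 mm. A picture is of the moment at which its call begins. There is no depth.
- sign_off(): hands the job in, once; it reports no verdict.
The state is a dict: "clock": time; "qpos": joint angles; "qd": joint speeds; "effort": joint torques, N m; "position": TCP position; "ee_rot": TCP orientation; "contact_force": force on the tool from outside, world axes, zero at the start; "moment": the same for the moment, N m; "width": finger opening in m.
Only numpy, scipy, OpenCV 4.12 (cv2) and the standard library are available. Lean on these libraries where they do the work, as an engineer would, in place of code of your own. Each camera call takes 0.05 s, during which the arm holds its last target.

## Working session

There is one attempt and no reset: what is moved stays moved. The work goes in short steps, Python scripts to look and compute and a shell command to move; the robot and the scene stay as the last step left them, time stands still between calls to the robot, and variables do not carry over. Pictures are saved under pics/ and viewed, and the job is handed in when it is done.

```bash
ls; mkdir -p pics; python3 - <<'E'
from rig import *
import cv2
print(get_state())
for n in ("scene","top","wrist"):
    d=get_image(n); cv2.imwrite(f"pics/{n}0.png",d["frame"][:,:,::-1]); print(n,d["camera_matrix"].tolist(),d["rvec"],d["tvec"])
E
```

```text
pics
{'clock': 0.0, 'qpos': array([ 1.13898446e+00,  2.76570464e-01,  1.50614797e+00, -1.86348277e-06,
        1.36067197e+00, -1.21027201e-01]), 'qd': array([-4.20073324e-04, -2.51699780e-05,  3.63663990e-04, -4.79176860e-04,
        1.86279994e-03,  9.67190811e-04]), 'effort': array([ 1.86071920e-03, -4.16784453e+01, -2.45804071e+01,  3.48927524e-04,
        1.09789224e-02,  4.09665040e-05]), 'position': array([0.17565046, 0.5469949 , 0.24944774]), 'ee_rot': array([-2.44437517e-04,  1.54767464e-01,  9.87950517e-01, -8.64999317e-04]), 'contact_force': array([-0.55264226,  0.60201702, -0.25290141]), 'moment': array([ 0.01641434,  0.00860357, -0.01225306]), 'width': 0.0850878591313044}
scene [[525.9432749539642, 0.0, 288.86193624468683], [0.0, 525.9432749539642, 215.57397644322117], [0.0, 0.0, 1.0]] [ 2.05561722  1.65555787 -0.51572621] [-0.11815581 -0.43533788  1.49996147]
top [[455.1968320456825, 0.0, 270.74482519135705], [0.0, 455.1968320456825, 211.3178511250496], [0.0, 0.0, 1.0]] [ 2.15499592 -2.16688354  0.15671257] [-0.00807325  0.57688687  1.20308466]
wrist [[349.4214678927939, 0.0, 275.11813295056595], [0.0, 349.4214678927939, 208.43961515880164], [0.0, 0.0, 1.0]] [-2.35879264 -1.71991648 -0.22418578] [-0.57352416 -0.03259007  0.37940076]
```

View pics/top0.png

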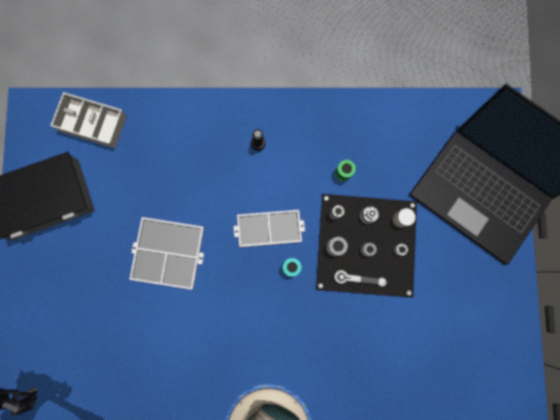

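View pics/scene0.png

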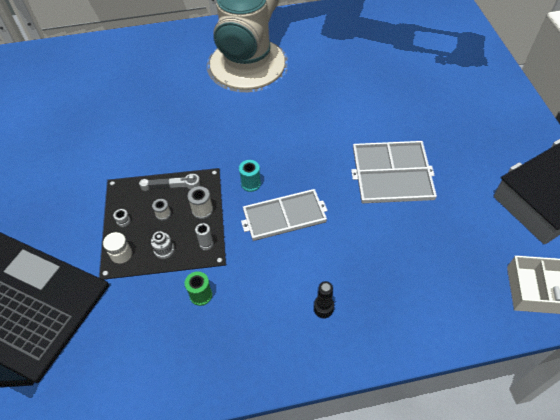

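View pics/wrist0.png

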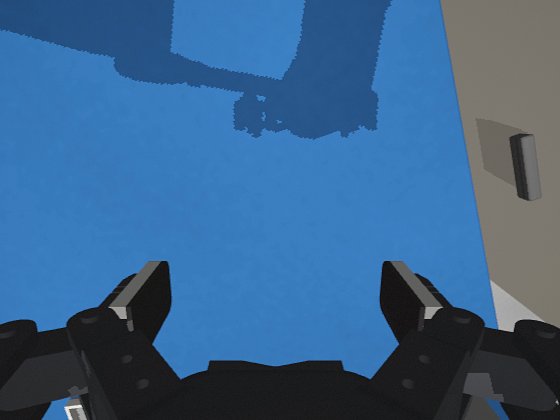

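```bash
cat > h.py <<'E'
from rig import *
import cv2, numpy as np
from scipy.spatial.transform import Rotation as R
def grab(n): return get_image(n)
def ray(d,u,v,z):
    M=R.from_rotvec(np.ravel(d["rvec"])).as_matrix(); t=np.ravel(d["tvec"])
    c=-M.T@t; r=M.T@np.linalg.inv(d["camera_matrix"])@np.array([u,v,1.])
    return c+r*(z-c[2])/r[2]
def proj(d,p):
    return cv2.projectPoints(np.array(p,float).reshape(-1,1,3),np.ravel(d["rvec"]),np.ravel(d["tvec"]),d["camera_matrix"],None)[0].reshape(-1,2)
def crop(d,u0,v0,u1,v1,name,s=5):
    f=d["frame"][v0:v1,u0:u1,::-1]; cv2.imwrite("pics/"+name,cv2.resize(f,None,fx=s,fy=s,interpolation=cv2.INTER_CUBIC))
E
python3 - <<'E'
from h import *
d=grab("top"); crop(d,310,150,430,310,"mat_top.png",5) if 0 else crop(d,310,190,430,300,"mat_top.png",5)
crop(d,120,200,310,300,"trays_top.png",4)
s=grab("scene"); crop(s,95,160,265,310,"mat_scene.png",4); crop(s,235,130,445,245,"trays_scene.png",3)
E
```

```text
(no output)
```

View pics/mat_top.png

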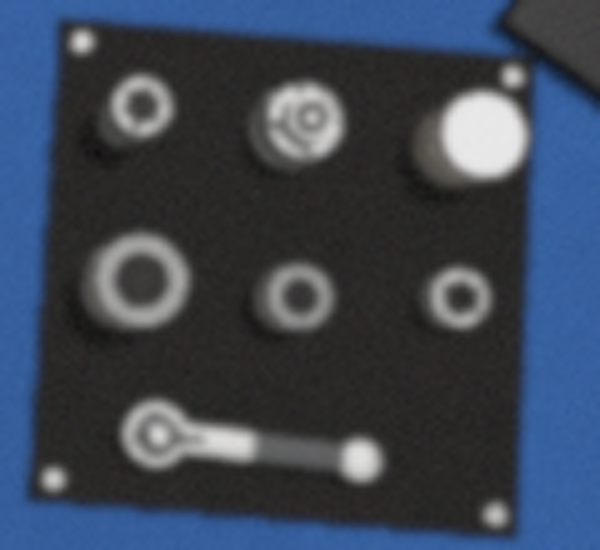

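View pics/trays_top.png

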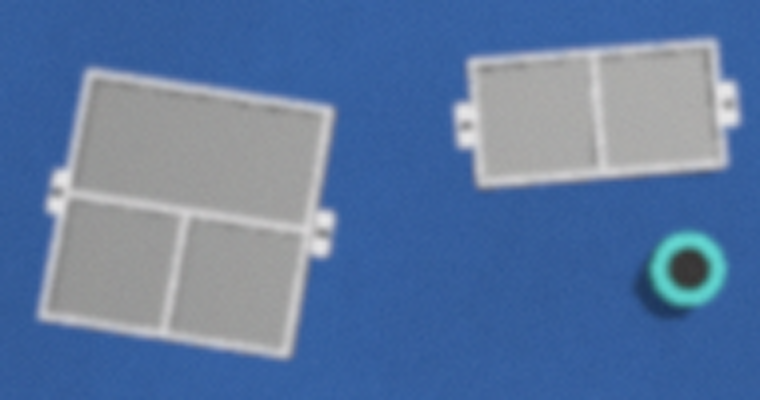

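View pics/mat_scene.png

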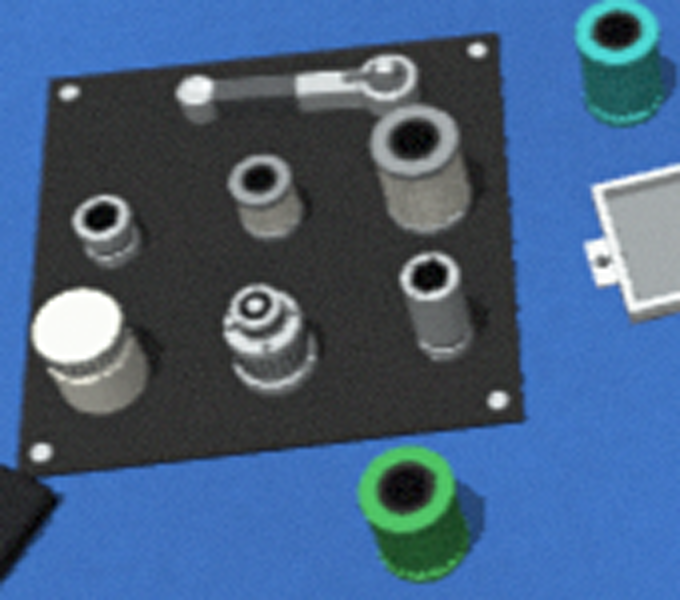

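View pics/trays_scene.png

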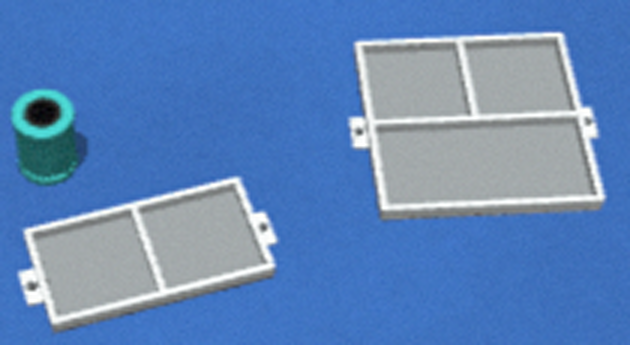

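```bash
cat > m.py <<'E'
from h import *
d=grab("top"); s=grab("scene")
T=lambda x,y,z:ray(d,(x+.5)/5-.5+310,(y+.5)/5-.5+190,z)
S=lambda x,y,z:ray(s,(x+.5)/4-.5+95,(y+.5)/4-.5+160,z)
for n,t,c,z in [("deep",(143,106),(431,276),.068),("coup",(311,118),(256,306),.062),("jar",(485,135),(79,330),.060),("large",(142,281),(415,140),.066),("small",(300,298),(261,180),.044),("short",(459,298),(103,217),.034),("head",(157,434),(388,76),.024),("butt",(362,460),(196,92),.024)]:
    print(n,(T(*t,z)*1e3).round(1),(S(*c,z)*1e3).round(1))
for n,t,c in [("t3",[(88,68),(334,107),(290,358),(40,318)],[(604,206),(383,212),(356,42),(564,35)]),("t2",[(468,60),(716,40),(729,168),(479,188)],[(273,266),(52,321),(25,230),(240,180)])]:
    A=[]
    for P in (np.array([ray(d,(x+.5)/4-.5+120,(y+.5)/4-.5+200,.014) for x,y in t]),np.array([ray(s,(x+.5)/3-.5+235,(y+.5)/3-.5+130,.014) for x,y in c])):
        e1=P[0]-P[1]; e2=P[3]-P[2]; f=(P[0]-P[3]+P[1]-P[2])/2; e=(e1+e2)/2
        print(n,(P[:,:2]*1e3).round(0).tolist(),"c",(P.mean(0)*1e3).round(1),"y-dir deg",np.degrees(np.arctan2(e[1],e[0])).round(1),"x-dir",np.degrees(np.arctan2(f[1],f[0])).round(1),np.linalg.norm(e).round(3),np.linalg.norm(f).round(3))
E
python3 m.py
```

```text
deep [ 573.4 -190.6   68. ] [ 576.4 -188.7   68. ]
coup [ 567.3 -281.6   62. ] [ 571.1 -281.3   62. ]
jar [ 558.  -375.4   60. ] [ 564.6 -373.4   60. ]
large [ 480.4 -188.    66. ] [ 484.5 -186.8   66. ]
small [ 472.  -276.5   44. ] [ 476.6 -275.3   44. ]
short [ 471.9 -365.5   34. ] [ 475.3 -364.9   34. ]
head [ 399.8 -200.8   24. ] [ 402.4 -199.6   24. ]
butt [ 385.1 -311.8   24. ] [ 389.7 -310.9   24. ]
t3 [[567.0, 345.0], [539.0, 175.0], [368.0, 203.0], [396.0, 372.0]] c [467.5 274.   14. ] y-dir deg 80.7 x-dir -9.1 0.172 0.173
t3 [[574.0, 344.0], [543.0, 177.0], [372.0, 205.0], [402.0, 375.0]] c [472.9 275.4  14. ] y-dir deg 79.7 x-dir -9.7 0.171 0.174
t2 [[571.0, 83.0], [584.0, -89.0], [495.0, -97.0], [482.0, 75.0]] c [533.3  -7.   14. ] y-dir deg 94.3 x-dir 5.0 0.173 0.089
t2 [[573.0, 82.0], [585.0, -88.0], [500.0, -94.0], [490.0, 77.0]] c [536.9  -5.5  14. ] y-dir deg 93.8 x-dir 3.8 0.171 0.084
```

Candidates for the large cartridge: white/grey on the mat, top (338,246); turquoise, (292,267); green, (346,169). The first fits: it is white with grey caps and the widest pleated cylinder on the mat, beside the small one at (370,250). The crops confirm this. The deep socket is at (338,211), the tall one, against the short one at (402,249). The points and tray sizes agree between the two cameras to 3–6 mm, so I use the mean.

```bash
cat > to.py <<'E'
import sys
from h import *
# usage: to.py x y z theta  (mm, deg; theta=world angle of tool x; tool straight down)
def to(x,y,z,th):
    s=get_state(); q=s["ee_rot"]; A=R.from_quat([q[1],q[2],q[3],q[0]]); p=s["position"]*1e3
    t=np.radians(th); B=R.from_matrix(np.array([[np.cos(t),np.sin(t),0],[np.sin(t),-np.cos(t),0],[0,0,-1]]))
    print("now",p.round(1),"th",np.degrees(np.arctan2(A.as_matrix()[1,0],A.as_matrix()[0,0])).round(1),"clk",round(s["clock"],2),"w",round(s["width"]*1e3,1),
     "shift",A.inv().apply(np.array([x,y,z])-p).round(1),"turn",np.degrees((A.inv()*B).as_rotvec()).round(2))
if __name__=="__main__":
    to(*map(float,sys.argv[1:5]))
E
python3 to.py 482 -187 200 162.2
```

```text
now [175.8 547.4 250.1] th 162.2 clk 0.35 w 85.2 shift [-516.1 -605.5   50.3] turn [-0.02 -0.   -0.01]
```

```bash
python3 -m jog '[-516,-605,0,0,0,0,-516,-605,0,0,0,0,-516,-605,0,0,0,0,-516,-605,0,0,0,0,-516,-605,0,0,0,0,-516,-605,0,0,0,0,-516,-605,0,0,0,0,-516,-605,0,0,0,0,-516,-605,0,0,0,0,-516,-605,0,0,0,0]' 0.25 40; python3 to.py 482 -187 200 162.2
```

```text
clock: 1.6
position: [0.4171, -0.0314, 0.2507]
ee_rot: [0.001, 0.155, 0.988, 0.0]
contact_force: [0.3, 1.2, 0.9]
width: 0.0642
now [417.1 -31.4 250.7] th 162.2 clk 1.6 w 64.2 shift [-109.4 -128.3   50.7] turn [ 0.04  0.08 -0.05]
```

```bash
python3 -m jog '[-109,-128,0,0,0,0,-109,-128,0,0,0,0,-109,-128,0,0,0,0,-109,-128,0,0,0,0,-109,-128,0,0,0,0]'; python3 to.py 482 -187 150 162.2; python3 - <<'E'
from h import *
d=grab("wrist"); cv2.imwrite("pics/w1.png",d["frame"][:,:,::-1]); print(proj(d,[[.482,-.187,.066],[.575,-.19,.068]]))
E
```

```text
clock: 2.22
position: [0.4806, -0.1839, 0.25]
ee_rot: [-0.001, 0.155, 0.988, 0.001]
contact_force: [-0.1, -0.0, -0.6]
width: 0.0642
now [ 480.6 -183.9  250. ] th 162.2 clk 2.23 w 64.2 shift [ -2.4  -2.6 100. ] turn [ 0.05 -0.08 -0.03]
[[272.75487803 194.02504783]
 [299.54094487 285.21666827]]
```

View pics/w1.png

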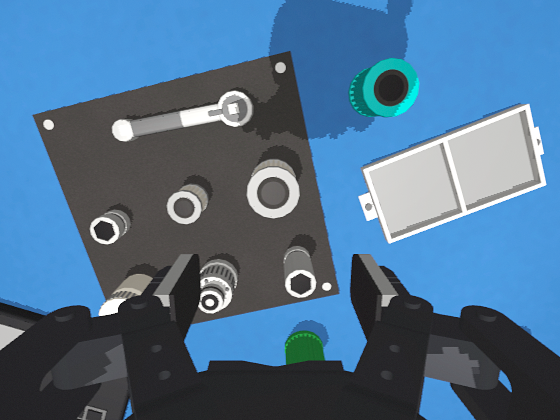

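The wrist picture puts the large cartridge's top centre at (273,192), predicted (273,194), and the deep socket at (300,284), predicted (300,285). I'll measure the rest from this view too.

```bash
python3 - <<'E'
from h import *
d=grab("wrist")
for n,u,v,z in [("large",273,192,.066),("deep",300,284,.068),("coup",210,301,.062),("head",236,108,.024),("butt",122,130,.024),("t2 corners",363,169,.014),("",529,105,.014),("",546,184,.014),("",388,243,.014)]:
    print(n,(ray(d,u,v,z)*1e3).round(1))
E
python3 to.py 482 -187 44 162.2
```

```text
large [ 480.3 -185.8   66. ]
deep [ 574.  -188.7   68. ]
coup [ 567.5 -279.8   62. ]
head [ 399.4 -197.4   24. ]
butt [ 384.8 -310.5   24. ]
t2 corners [496.3 -93.4  14. ]
 [484.7  78.3  14. ]
 [570.2  85.2  14. ]
 [583.9 -87.2  14. ]
now [ 480.6 -183.2  250.3] th 162.3 clk 2.33 w 63.8 shift [ -2.6  -3.3 206.3] turn [ 0.03 -0.04  0.06]
```

```bash
python3 -m jog '[-2,-3,60,0,0,0,-2,-3,120,0,0,0,-2,-3,165,0,0,0,-2,-3,190,0,0,0,-2,-3,206,0,0,0,-2,-3,206,0,0,0,-2,-3,206,0,0,0]' 0.25 40; python3 -m jog '[0,0,0,0,0,0,0,0,0,0,0,0,0,0,0,0,0,0,0,0,0,0,0,0,0,0,0,0,0,0,0,0,0,0,0,0]' 1 40; python3 to.py 481 -187 150 162.2
```

```text
clock: 3.2
position: [0.4827, -0.1876, 0.0453]
ee_rot: [0.001, 0.154, 0.988, -0.0]
contact_force: [-0.3, 0.0, 0.1]
width: 0.0644
clock: 3.95
position: [0.483, -0.1881, 0.0456]
ee_rot: [0.001, 0.155, 0.988, -0.0]
contact_force: [0.2, 1.8, 6.1]
width: 0.0472
now [ 483.  -188.1   45.6] th 162.2 clk 3.95 w 47.2 shift [   2.     0.4 -104.4] turn [ 0.01  0.14 -0.02]
```

```bash
python3 -m jog '[0,0,-20,0,0,0,0,0,-60,0,0,0,0,0,-100,0,0,0,0,0,-100,0,0,0,0,0,-100,0,0,0]'; python3 to.py 531.4 36.4 145 162.2
```

```text
clock: 4.58
position: [0.4815, -0.1877, 0.1438]
ee_rot: [-0.0, 0.155, 0.988, 0.0]
contact_force: [-0.1, 0.6, -1.4]
width: 0.047
now [ 481.5 -187.7  143.8] th 162.2 clk 4.58 w 47.0 shift [ 21.  228.6  -1.1] turn [ 0.01 -0.06 -0.01]
```

```bash
python3 -m jog '[4,40,0,0,0,0,8,85,0,0,0,0,12,130,0,0,0,0,16,175,0,0,0,0,20,210,0,0,0,0,21,229,0,0,0,0,21,229,0,0,0,0,21,229,0,0,0,0,21,229,0,0,0,0]'; python3 - <<'E'
from h import *
d=grab("wrist"); cv2.imwrite("pics/w2.png",d["frame"][:,:,::-1])
s=grab("scene"); crop(s,215,130,365,245,"s2.png",5)
E
python3 to.py 531.4 36.4 43 162.2
```

```text
clock: 5.7
position: [0.532, 0.0353, 0.1442]
ee_rot: [-0.0, 0.155, 0.988, -0.0]
contact_force: [0.4, -0.7, -0.2]
width: 0.0473
now [532.1  35.5 144.3] th 162.1 clk 5.8 w 47.2 shift [  1.    0.6 101.3] turn [-0.01  0.   -0.09]
```

View pics/w2.png

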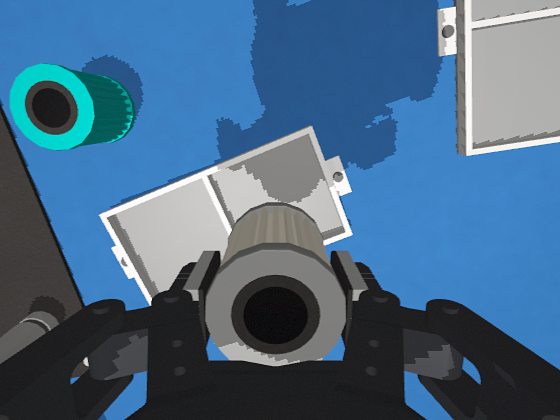

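View pics/s2.png

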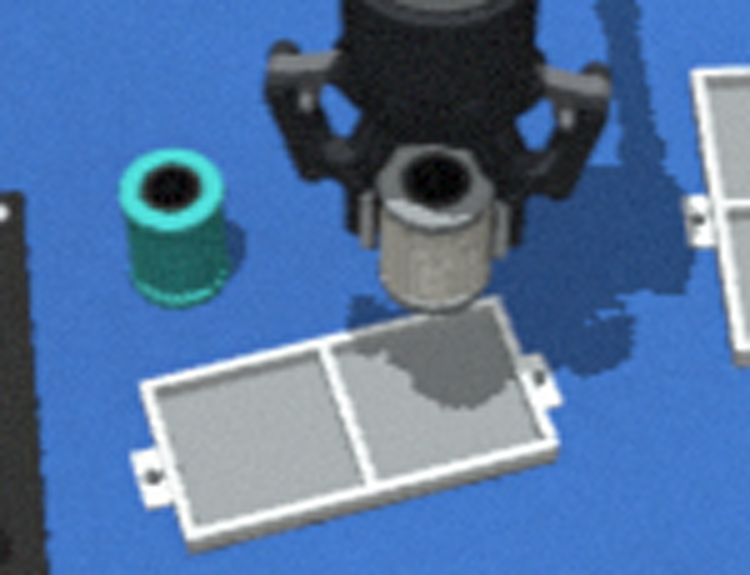

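The cartridge is held upright over the left-hand (+y) cell.

```bash
python3 -m jog '[1,1,45,0,0,0,1,1,80,0,0,0,1,1,95,0,0,0,1,1,99,0,0,0,1,1,99,0,0,0,1,1,101,0,0,0,1,1,101,0,0,0,1,1,101,0,0,0]'; python3 - <<'E'
from h import *
s=grab("scene"); crop(s,215,130,365,245,"s3.png",5)
E
python3 to.py 531.4 36.4 43 162.2
```

```text
clock: 6.8
position: [0.5328, 0.0377, 0.0446]
ee_rot: [0.002, 0.155, 0.988, 0.0]
contact_force: [-1.3, 0.1, 6.6]
width: 0.0471
now [532.8  37.7  44.6] th 162.2 clk 6.85 w 46.9 shift [ 1.  -1.7  1.6] turn [0.04 0.18 0.  ]
```

View pics/s3.png

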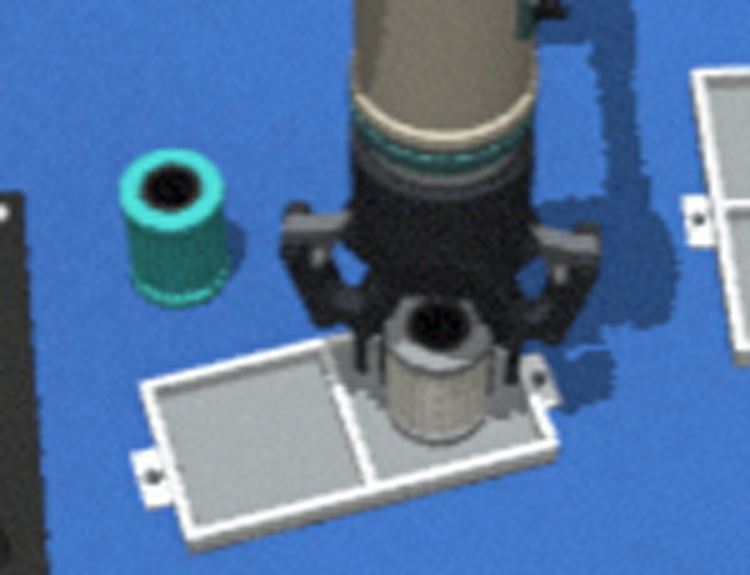

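Contact is 6.6 N upward, so it stands on the floor inside the cell. Release and lift.

```bash
python3 -m jog '[0,0,0,0,0,0,0,0,0,0,0,0,0,0,0,0,0,0,0,0,0,0,0,0]' 0.25 40;  python3 -m jog '[0,0,-20,0,0,0,0,0,-60,0,0,0,0,0,-110,0,0,0,0,0,-110,0,0,0,0,0,-110,0,0,0]'; python3 to.py 561 -374 155 162.2;python3 - <<'E'
from h import *
d=grab("wrist"); cv2.imwrite("pics/w3.png",d["frame"][:,:,::-1])
E
```

```text
clock: 7.35
position: [0.5315, 0.0378, 0.0431]
ee_rot: [-0.0, 0.155, 0.988, 0.0]
contact_force: [-0.1, -0.7, -0.9]
width: 0.064
clock: 7.98
position: [0.531, 0.0378, 0.1529]
ee_rot: [-0.0, 0.155, 0.988, 0.0]
contact_force: [0.9, 0.1, -0.2]
width: 0.0641
now [531.   37.8 152.9] th 162.2 clk 7.97 w 64.1 shift [-154.5 -382.9   -2.2] turn [-0.   -0.04 -0.01]
```

View pics/w3.png

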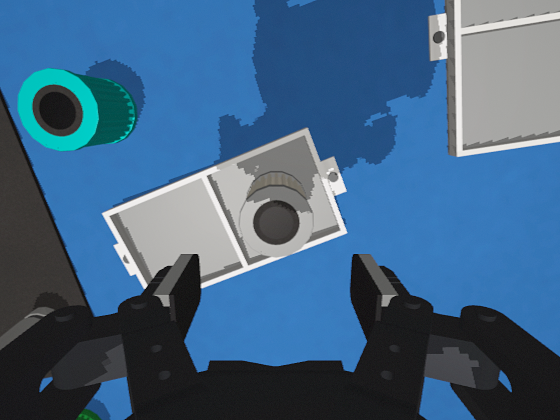

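The large cartridge stands inside its cell at (277,220). Next, the jar.

```bash
python3 -m jog '[0,0,-60,0,0,0,-154,-383,-80,0,0,0,-154,-383,-80,0,0,0,-154,-383,-80,0,0,0,-154,-383,-80,0,0,0,-154,-383,-80,0,0,0,-154,-383,-80,0,0,0,-154,-383,-80,0,0,0,-154,-383,-80,0,0,0,-154,-383,-80,0,0,0]' 0.25; python3 -m jog '[0,0,0,0,0,0]'; python3 to.py 561 -374 155 162.2;python3 - <<'E'
from h import *
d=grab("wrist"); cv2.imwrite("pics/w4.png",d["frame"][:,:,::-1]); print(proj(d,[[.561,-.374,.06]]))
E
```

```text
clock: 9.28
position: [0.5605, -0.3731, 0.2313]
ee_rot: [-0.002, 0.155, 0.988, 0.001]
contact_force: [-0.4, 0.0, 0.2]
width: 0.0642
clock: 9.4
position: [0.5609, -0.3724, 0.2326]
ee_rot: [-0.001, 0.154, 0.988, 0.001]
contact_force: [-0.8, 0.6, -0.5]
width: 0.0641
now [ 560.9 -372.4  232.6] th 162.3 clk 9.4 w 64.1 shift [-0.7 -1.6 77.6] turn [ 0.07 -0.09  0.07]
[[273.78172567 194.99806023]]
```

View pics/w4.png

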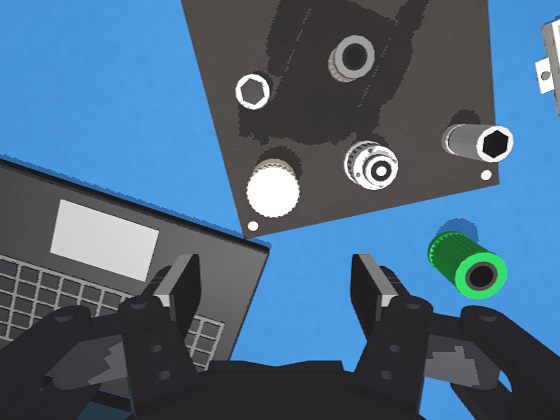

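```bash
python3 - <<'E'
from h import *
d=grab("wrist")
for n,u,v,z in [("jar",273,191,.06),("lapcorner",270,246,.02),("lapedge",125,198,.02),("coup",379,172,.062),("deep",494,144,.068)]:
    print(n,(ray(d,u,v,z)*1e3).round(1))
E
python3 to.py 560 -373 42 162.2
```

```text
jar [ 557.7 -373.8   60. ]
lapcorner [ 619.9 -397.2   20. ]
lapedge [ 528.  -518.4   20. ]
coup [ 569.1 -282.8   62. ]
deep [ 573.7 -189.6   68. ]
now [ 561.2 -372.6  233.3] th 162.3 clk 9.5 w 63.8 shift [  0.9  -0.8 191.3] turn [ 0.02 -0.02  0.08]
```

```bash
python3 -m jog '[2,-1,60,0,0,0,2,-1,120,0,0,0,2,-1,160,0,0,0,2,-1,180,0,0,0,2,-1,190,0,0,0,2,-1,190,0,0,0,2,-1,190,0,0,0]' 0.25 40; python3 -m jog '[0,0,0,0,0,0,0,0,0,0,0,0,0,0,0,0,0,0,0,0,0,0,0,0,0,0,0,0,0,0]' 1 40; python3 -m jog '[0,0,-20,0,0,0,0,0,-60,0,0,0,0,0,-100,0,0,0,0,0,-100,0,0,0,0,0,-100,0,0,0]'; python3 to.py 537.6 -47.4 143 162.2
```

```text
clock: 10.38
position: [0.5597, -0.3747, 0.0447]
ee_rot: [0.001, 0.155, 0.988, -0.001]
contact_force: [0.6, -0.3, 0.5]
width: 0.0644
clock: 11.0
position: [0.5596, -0.3749, 0.0448]
ee_rot: [0.001, 0.155, 0.988, -0.001]
contact_force: [-0.1, -0.2, 5.4]
width: 0.045
clock: 11.62
position: [0.5582, -0.3738, 0.1425]
ee_rot: [-0.001, 0.155, 0.988, 0.0]
contact_force: [0.1, -0.0, -1.7]
width: 0.045
now [ 558.2 -373.8  142.5] th 162.2 clk 11.62 w 45.0 shift [ 1.195e+02  3.045e+02 -1.000e-01] turn [ 0.04 -0.09 -0.01]
```

```bash
python3 -m jog '[15,40,0,0,0,0,37,95,0,0,0,0,60,150,0,0,0,0,82,205,0,0,0,0,102,260,0,0,0,0,115,295,0,0,0,0,119,304,0,0,0,0,119,304,0,0,0,0,119,304,0,0,0,0,119,304,0,0,0,0]'; python3 to.py 537.6 -47.4 43 162.2
```

```text
clock: 12.88
position: [0.5387, -0.0498, 0.1431]
ee_rot: [-0.0, 0.156, 0.988, -0.0]
contact_force: [0.2, 0.2, -1.6]
width: 0.045
now [538.7 -49.8 143.1] th 162.1 clk 12.88 w 45.0 shift [  1.8   2.  100.1] turn [-0.01 -0.01 -0.1 ]
```

```bash
python3 -m jog '[1,1,45,0,0,0,1,1,80,0,0,0,1,1,95,0,0,0,1,1,99,0,0,0,1,1,99,0,0,0,1,1,101,0,0,0,1,1,101,0,0,0,1,1,101,0,0,0]'; python3 - <<'E'
from h import *
s=grab("scene"); crop(s,215,130,365,245,"s5.png",5)
E
python3 to.py 531.4 36.4 43 162.2
```

```text
clock: 13.88
position: [0.5393, -0.0476, 0.0438]
ee_rot: [0.002, 0.155, 0.988, -0.0]
contact_force: [-0.7, -0.4, 6.3]
width: 0.0451
now [539.3 -47.6  43.8] th 162.2 clk 13.93 w 44.8 shift [33.2 77.5  0.7] turn [ 0.02  0.21 -0.  ]
```

View pics/s5.png

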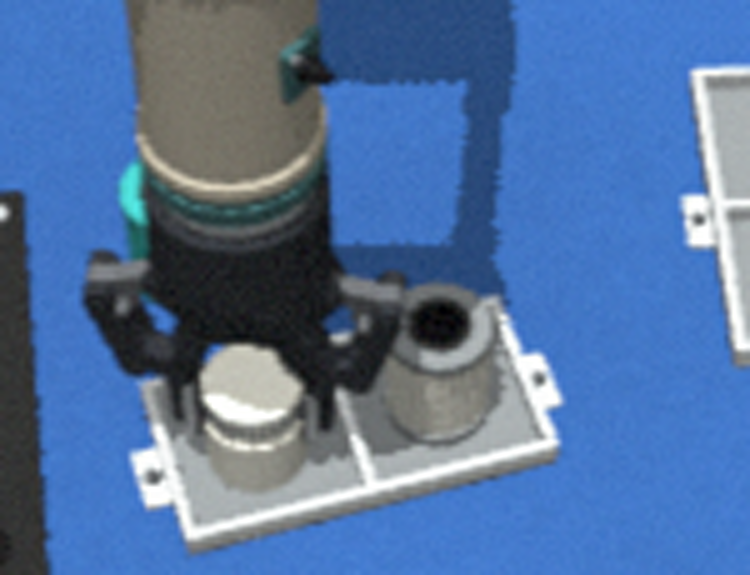

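The jar is on the floor, but the knuckle is near the cartridge, so I'll open only a little.

```bash
python3 -m jog '[0,0,0,0,0,0,0,0,0,0,0,0,0,0,0,0,0,0]' 0.36 40;  python3 -m jog '[0,0,-20,0,0,0,0,0,-60,0,0,0,0,0,-120,0,0,0,0,0,-140,0,0,0,0,0,-140,0,0,0]'; python3 to.py 395 -252 200 83;python3 - <<'E'
from h import *
d=grab("wrist"); cv2.imwrite("pics/w5.png",d["frame"][:,:,::-1])
E
```

```text
clock: 14.3
position: [0.5377, -0.0472, 0.0421]
ee_rot: [-0.0, 0.155, 0.988, 0.0]
contact_force: [-0.7, -0.2, 0.4]
width: 0.0548
clock: 14.92
position: [0.5389, -0.0474, 0.1839]
ee_rot: [0.002, 0.155, 0.988, -0.0]
contact_force: [-0.2, -0.1, -0.4]
width: 0.0549
now [538.9 -47.4 183.9] th 162.2 clk 14.93 w 54.9 shift [  74.4 -238.7  -16.5] turn [ 0.18  0.17 79.2 ]
```

View pics/w5.png

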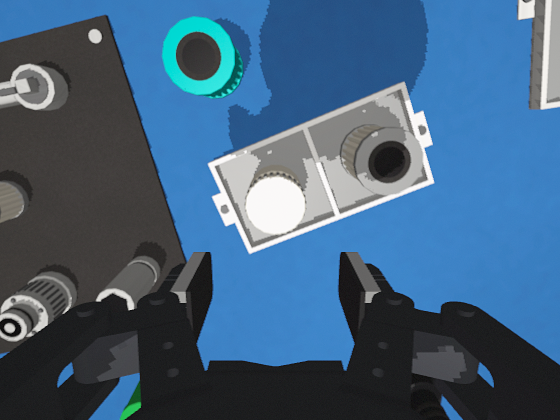

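Both stand clear of the lips. Now the ratchet.

```bash
python3 to.py 394.5 -244 184 83; python3 -m jog '[77,-231,0,0,0,79,77,-231,0,0,0,79,77,-231,0,0,0,79,77,-231,0,0,0,79,77,-231,0,0,0,79,77,-231,0,0,0,79,77,-231,0,0,0,79,77,-231,0,0,0,79,77,-231,0,0,0,79,77,-231,0,0,0,79]' 0.4; python3 to.py 394.5 -244 60 83;python3 - <<'E'
from h import *
d=grab("wrist"); cv2.imwrite("pics/w6.png",d["frame"][:,:,::-1])
E
```

```text
now [537.8 -47.2 182.3] th 162.2 clk 14.97 w 54.7 shift [  76.2 -231.2   -1.8] turn [3.000e-02 1.000e-02 7.919e+01]
clock: 16.23
position: [0.3935, -0.2432, 0.1812]
ee_rot: [-0.001, 0.747, 0.664, -0.0]
contact_force: [0.2, -0.6, 0.6]
width: 0.0514
now [ 393.5 -243.2  181.2] th 83.3 clk 16.23 w 51.4 shift [ -0.8   1.3 121.2] turn [-0.11 -0.08  0.25]
```

View pics/w6.png

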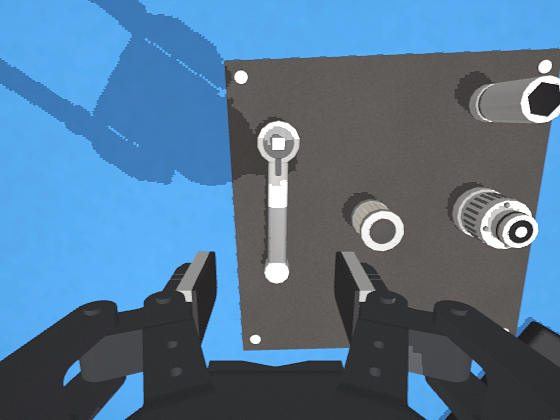

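```bash
python3 - <<'E'
from h import *
d=grab("wrist")
a=ray(d,278,142,.024)*1e3;b=ray(d,277,271,.024)*1e3;u=(a-b)/np.linalg.norm(a-b)
print(a,b,np.linalg.norm(a-b),np.degrees(np.arctan2(u[1],u[0])),"grip",a-45*u)
E
python3 to.py 394.5 -244 26 83
```

```text
[ 399.58726298 -199.33483985   24.        ] [ 385.81500318 -309.81652229   24.        ] 111.3367742247385 82.8943628100216 grip [ 394.02080306 -243.9892296    24.        ]
now [ 393.7 -243.4  181.7] th 83.2 clk 16.32 w 50.9 shift [ -0.6   1.  155.7] turn [-0.05 -0.04  0.23]
```

```bash
python3 -m jog '[-1,0,60,0,0,0,-1,0,110,0,0,0,-1,0,140,0,0,0,-1,0,150,0,0,0,-1,0,154,0,0,0,-1,0,154,0,0,0,-1,0,154,0,0,0]' 0.4 60; python3 -m jog '[0,0,0,0,0,0,0,0,0,0,0,0,0,0,0,0,0,0,0,0,0,0,0,0,0,0,0,0,0,0]' 1 60;python3 - <<'E'
from h import *
d=grab("wrist"); cv2.imwrite("pics/w7.png",d["frame"][:,:,::-1])
E
python3 to.py 394.5 -244 26 83
```

```text
clock: 17.2
position: [0.3945, -0.2452, 0.0293]
ee_rot: [0.001, 0.748, 0.664, 0.0]
contact_force: [0.2, -0.8, -0.2]
width: 0.0517
clock: 17.82
position: [0.3942, -0.2449, 0.029]
ee_rot: [0.001, 0.748, 0.664, 0.0]
contact_force: [-0.3, 1.4, 4.9]
width: 0.0147
now [ 394.2 -244.9   29. ] th 83.2 clk 17.88 w 14.8 shift [0.9 0.2 3. ] turn [0.06 0.03 0.18]
```

View pics/w7.png

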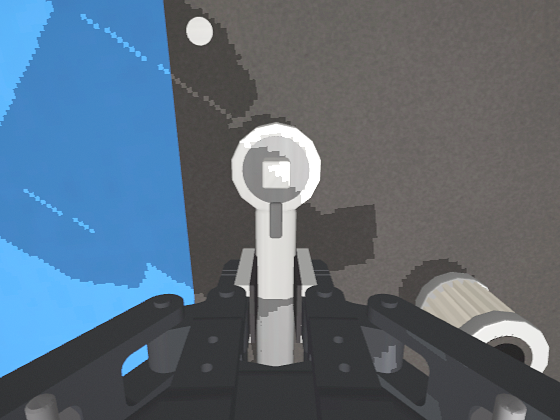

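```bash
python3 -m jog '[0,0,-10,0,0,0,0,0,-40,0,0,0,0,0,-90,0,0,0,0,0,-130,0,0,0,0,0,-130,0,0,0,0,0,-130,0,0,0]'; python3 to.py 513 275.7 158 80.5;  python3 - <<'E'
from h import *
d=grab("wrist"); cv2.imwrite("pics/w8.png",d["frame"][:,:,::-1])
E
```

```text
clock: 18.62
position: [0.3929, -0.2438, 0.1575]
ee_rot: [-0.001, 0.748, 0.664, -0.0]
contact_force: [-0.5, -0.1, -2.5]
width: 0.0143
now [ 392.9 -243.8  157.5] th 83.2 clk 18.62 w 14.3 shift [530.1  57.7   0. ] turn [-0.1  -0.07  2.69]
```

View pics/w8.png

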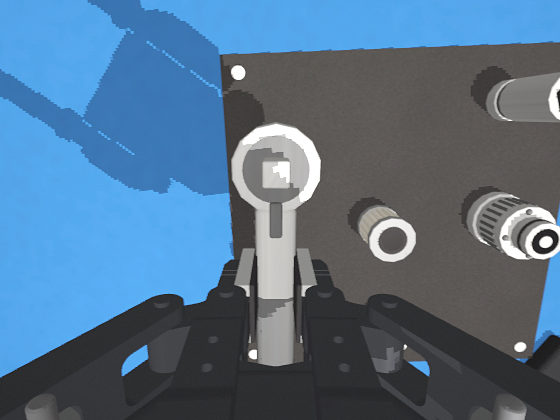

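Firm and unchanged in the grip. Carry it to the three-cell tray.

```bash
python3 -m jog '[40,4,0,0,0,0,95,10,0,0,0,0,150,16,0,0,0,0,205,22,0,0,0,1,260,28,0,0,0,1,315,34,0,0,0,2,370,40,0,0,0,2,425,46,0,0,0,2.7,470,52,0,0,0,2.7,500,55,0,0,0,2.7]'; python3 -m jog '[20,2,0,0,0,0,30,3,0,0,0,0,30,3,0,0,0,0,30,3,0,0,0,0,30,3,0,0,0,0]'; python3 to.py 513 275.7 158 80.5;  python3 - <<'E'
from h import *
d=grab("wrist"); cv2.imwrite("pics/w9.png",d["frame"][:,:,::-1])
c=np.array([.4702,.2747]);a=np.radians(-9.5);X=np.array([np.cos(a),np.sin(a)]);Y=np.array([-X[1],X[0]])
print(proj(d,[[*(c+sx*.086*X+sy*.086*Y),.014] for sx,sy in [(1,1),(1,-1),(-1,-1),(-1,1)]]).round(1))
E
```

```text
clock: 19.92
position: [0.5069, 0.2472, 0.1558]
ee_rot: [-0.001, 0.763, 0.647, -0.002]
contact_force: [0.4, 0.5, -2.9]
width: 0.0147
clock: 20.55
position: [0.5155, 0.2735, 0.1585]
ee_rot: [0.0, 0.764, 0.646, -0.0]
contact_force: [-0.8, -0.4, -2.6]
width: 0.0142
now [515.5 273.5 158.5] th 80.4 clk 20.55 w 14.2 shift [ 1.8 -2.8  0.5] turn [ 0.    0.01 -0.07]
[[333.   93.8]
 [324.7 304.2]
 [124.5 304.5]
 [ 97.6  94.2]]
```

View pics/w9.png

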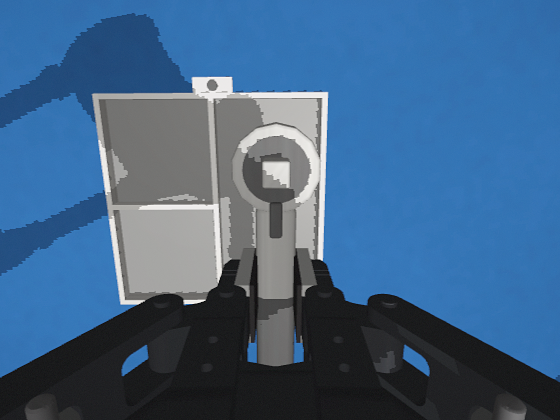

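```bash
python3 - <<'E'
from h import *
d=grab("wrist")
P=np.array([ray(d,u,v,.014) for u,v in [(327.5,93.5),(93.5,95),(121.5,303)]])*1e3
print(P.round(1),"c",(P[0]+P[2])/2, "ydir",np.degrees(np.arctan2(*(P[1]-P[2])[[1,0]])),"xdir",np.degrees(np.arctan2(*(P[0]-P[1])[[1,0]])))
E
```

```text
[[565.3 346.4  14. ]
 [396.5 373.8  14. ]
 [369.1 206.   14. ]] c [467.22609757 276.19675957  14.        ] ydir 80.74241145110004 xdir -9.232213117223301
```

```bash
python3 to.py 510.8 276.2 30 80.7; python3 -m jog '[4,-5,30,0,0,0,4,-5,70,0,0,0,4,-5,100,0,0,0,4,-5,115,0,0,0,4,-5,125,0,0,0,4,-5,128,0,0,0,4,-5,128,0,0,0]'; python3 - <<'E'
from h import *
d=grab("wrist"); cv2.imwrite("pics/w10.png",d["frame"][:,:,::-1])
s=grab("scene"); crop(s,335,120,455,215,"s10.png",6)
E
python3 to.py 510.8 276.2 27 80.7
```

```text
now [515.6 273.7 158.6] th 80.4 clk 20.65 w 14.3 shift [  1.6  -5.2 128.6] turn [ 0.01 -0.   -0.25]
clock: 21.52
position: [0.5119, 0.2794, 0.031]
ee_rot: [0.0, 0.763, 0.646, 0.001]
contact_force: [0.8, 0.4, -2.2]
width: 0.0142
now [512.  279.5  31.2] th 80.5 clk 21.62 w 14.5 shift [-3.4 -0.6  4.2] turn [ 0.09 -0.06 -0.2 ]
```

View pics/w10.png

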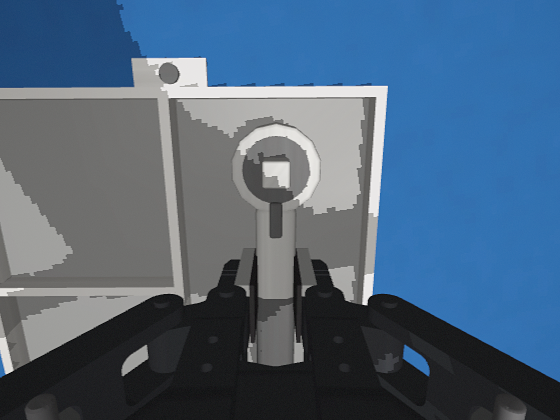

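View pics/s10.png

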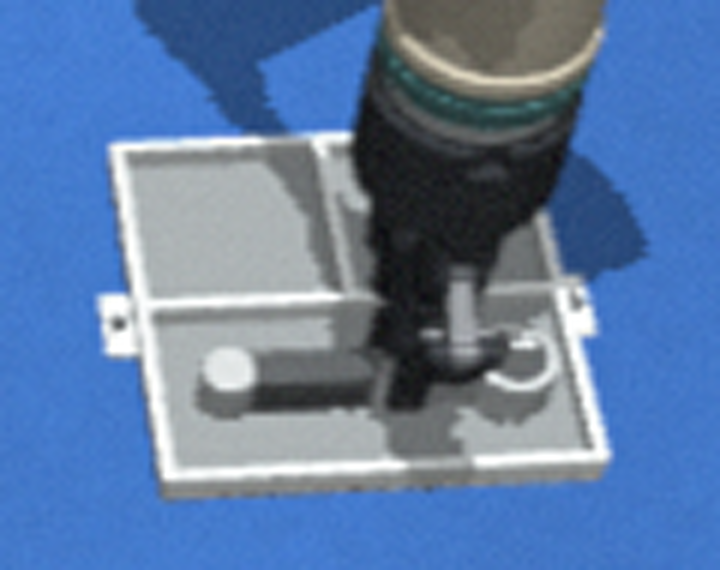

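It sits within the long cell, about 3 mm too near the head end. Correct that and set it down.

```bash
python3 -m jog '[-3,0,0,0,0,0,-3,0,2,0,0,0,-3,0,3,0,0,0,-3,0,3,0,0,0,-3,0,3,0,0,0]'; python3 to.py 510.8 276.2 27 80.7
```

```text
clock: 22.25
position: [0.5109, 0.2761, 0.028]
ee_rot: [0.0, 0.763, 0.646, 0.0]
contact_force: [-2.5, -1.2, 4.7]
width: 0.0139
now [510.9 276.1  28. ] th 80.5 clk 22.25 w 13.9 shift [ 0.  -0.1  1. ] turn [ 0.02 -0.   -0.2 ]
```

```bash
python3 -m jog '[0,0,0,0,0,0,0,0,0,0,0,0,0,0,0,0,0,0]' 0.65 40;  python3 -m jog '[0,0,-20,0,0,0,0,0,-60,0,0,0,0,0,-120,0,0,0,0,0,-150,0,0,0,0,0,-150,0,0,0]'; python3 to.py 568 -281 180 162.2;python3 - <<'E'
from h import *
d=grab("wrist"); cv2.imwrite("pics/w11.png",d["frame"][:,:,::-1])
E
```

```text
clock: 22.62
position: [0.511, 0.2763, 0.0271]
ee_rot: [-0.0, 0.763, 0.646, 0.0]
contact_force: [-0.2, 1.1, 0.5]
width: 0.0304
clock: 23.25
position: [0.5126, 0.277, 0.1803]
ee_rot: [0.001, 0.763, 0.646, 0.003]
contact_force: [0.9, 0.1, -0.4]
width: 0.03
now [512.6 277.  180.3] th 80.5 clk 23.25 w 30.0 shift [-541.1  146.8   -0.8] turn [ 4.10e-01  6.00e-02 -8.17e+01]
```

View pics/w11.png

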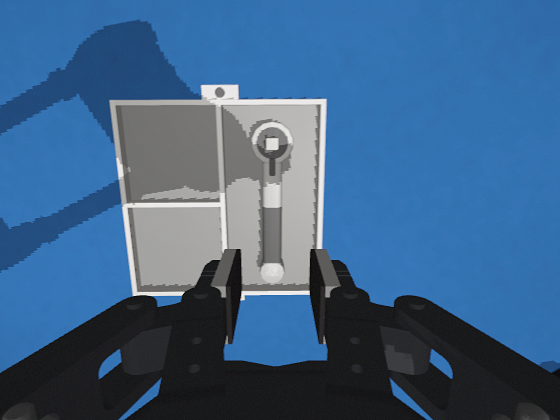

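The ratchet lies flat in the long cell. Next the coupling, keeping this yaw.

```bash
python3 to.py 568 -281 210 80.5; python3 -m jog '[-541,147,-40,0,0,0,-541,147,-40,0,0,0,-541,147,-40,0,0,0,-541,147,-40,0,0,0,-541,147,-40,0,0,0,-541,147,-40,0,0,0,-541,147,-40,0,0,0,-541,147,-40,0,0,0,-541,147,-40,0,0,0,-541,147,-40,0,0,0]' 0.28;  python3 -m jog '[0,0,0,0,0,0]'; python3 to.py 568 -281 210 80.5
```

```text
now [511.3 276.4 178.2] th 80.5 clk 23.3 w 29.6 shift [-540.4  148.1  -32.2] turn [ 0.11 -0.07 -0.01]
clock: 24.55
position: [0.566, -0.2862, 0.2146]
ee_rot: [-0.001, 0.765, 0.644, -0.001]
contact_force: [-0.1, 1.1, 0.2]
width: 0.0615
clock: 24.68
position: [0.5655, -0.281, 0.2151]
ee_rot: [-0.002, 0.764, 0.646, -0.0]
contact_force: [-0.2, 1.3, 0.1]
width: 0.0615
now [ 565.5 -281.   215.1] th 80.4 clk 24.68 w 61.5 shift [0.4 2.5 5.1] turn [-0.22 -0.15 -0.06]
```

```bash
python3 - <<'E'
from h import *
d=grab("wrist"); cv2.imwrite("pics/w12.png",d["frame"][:,:,::-1]); print(proj(d,[[.568,-.281,.062]]))
E
python3 to.py 568 -281 42 80.5
```

```text
[[280.52432104 197.56221912]]
now [ 565.7 -280.2  215.6] th 80.5 clk 24.73 w 61.4 shift [ -0.8   3.  173.5] turn [-0.19 -0.13  0.02]
```

View pics/w12.png

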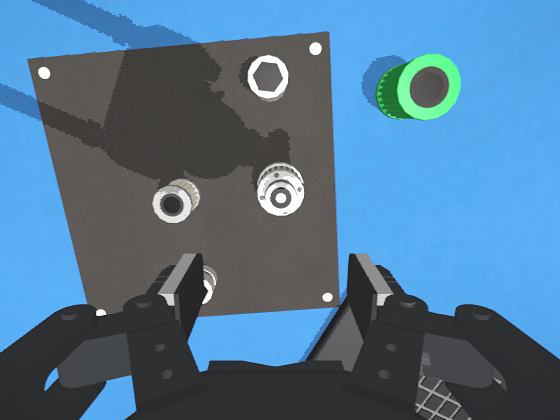

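The coupling's nose is at (281,197), predicted (280.5,197.6). Descend.

```bash
python3 -m jog '[-1,3,60,0,0,0,-1,3,110,0,0,0,-1,3,150,0,0,0,-1,3,168,0,0,0,-1,3,174,0,0,0,-1,3,174,0,0,0,-1,3,174,0,0,0]' 0.28 70; python3 -m jog '[0,0,0,0,0,0,0,0,0,0,0,0,0,0,0,0,0,0,0,0,0,0,0,0,0,0,0,0,0,0]' 1 70; python3 -m jog '[0,0,-20,0,0,0,0,0,-60,0,0,0,0,0,-100,0,0,0,0,0,-120,0,0,0,0,0,-120,0,0,0,0,0,-120,0,0,0]'; python3 to.py 433.3 323.4 160 80.5;python3 - <<'E'
from h import *
d=grab("wrist"); cv2.imwrite("pics/w13.png",d["frame"][:,:,::-1])
E
```

```text
clock: 25.6
position: [0.5701, -0.2831, 0.0446]
ee_rot: [0.001, 0.763, 0.646, 0.0]
contact_force: [-0.8, 0.9, -0.1]
width: 0.0613
clock: 26.22
position: [0.5698, -0.2834, 0.0447]
ee_rot: [0.001, 0.763, 0.646, 0.0]
contact_force: [-0.6, 1.4, 6.4]
width: 0.0381
clock: 26.98
position: [0.5684, -0.2826, 0.1619]
ee_rot: [-0.001, 0.763, 0.646, -0.0]
contact_force: [0.2, 0.3, -1.1]
width: 0.038
now [ 568.4 -282.6  161.9] th 80.5 clk 26.98 w 38.0 shift [ 575.3 -233.4    3.1] turn [-0.13 -0.06 -0.01]
```

View pics/w13.png

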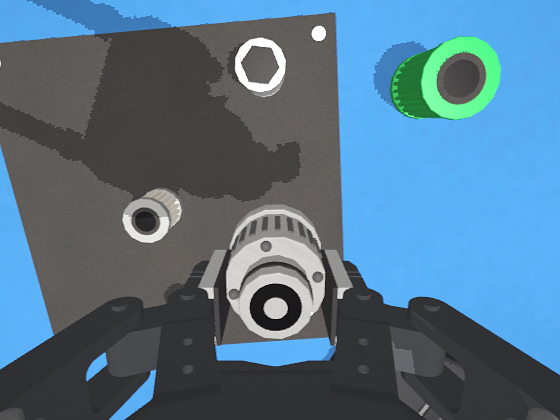

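```bash
python3 -m jog '[37,-15,0,0,0,0,90,-37,0,0,0,0,143,-58,0,0,0,0,196,-79,0,0,0,0,249,-101,0,0,0,0,302,-122,0,0,0,0,355,-144,0,0,0,0,408,-165,0,0,0,0,461,-187,0,0,0,0,510,-207,0,0,0,0]'; python3 -m jog '[40,-16,0,0,0,0,60,-24,0,0,0,0,65,-26,0,0,0,0,65,-26,0,0,0,0,65,-26,0,0,0,0,65,-26,0,0,0,0]'; python3 to.py 433.3 323.4 44 80.7;  python3 - <<'E'
from h import *
d=grab("wrist"); cv2.imwrite("pics/w14.png",d["frame"][:,:,::-1])
E
```

```text
clock: 28.28
position: [0.448, 0.2556, 0.162]
ee_rot: [-0.0, 0.763, 0.646, -0.001]
contact_force: [1.3, -0.0, -1.5]
width: 0.0376
clock: 29.02
position: [0.4347, 0.3215, 0.1633]
ee_rot: [0.0, 0.764, 0.646, -0.0]
contact_force: [0.2, -0.1, -2.5]
width: 0.0377
now [434.7 321.5 163.3] th 80.4 clk 29.02 w 37.7 shift [  1.6  -1.7 119.3] turn [-0.    0.01 -0.29]
```

View pics/w14.png

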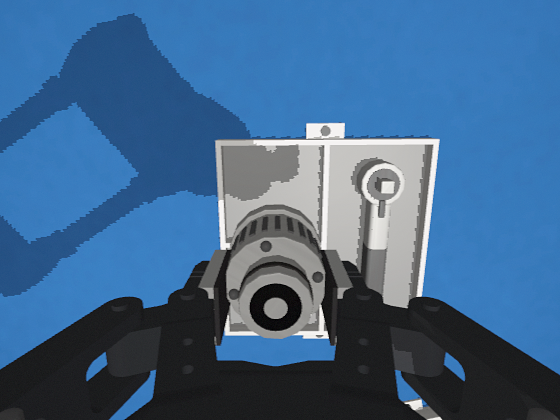

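```bash
python3 -m jog '[1,-2,45,0,0,0,1,-2,85,0,0,0,1,-2,108,0,0,0,1,-2,118,0,0,0,1,-2,118,0,0,0,1,-2,120,0,0,0,1,-2,121,0,0,0,1,-2,121,0,0,0,1,-2,121,0,0,0]'; python3 - <<'E'
from h import *
d=grab("wrist"); cv2.imwrite("pics/w15.png",d["frame"][:,:,::-1])
s=grab("scene"); crop(s,335,110,455,210,"s15.png",6)
E
python3 to.py 433.3 323.4 44 80.7
```

```text
clock: 30.2
position: [0.4334, 0.3242, 0.0437]
ee_rot: [0.0, 0.763, 0.646, 0.001]
contact_force: [-0.8, -1.4, 6.1]
width: 0.0377
now [433.4 324.2  43.7] th 80.5 clk 30.3 w 37.8 shift [-0.8  0.  -0.3] turn [ 0.12 -0.09 -0.2 ]
```

View pics/w15.png

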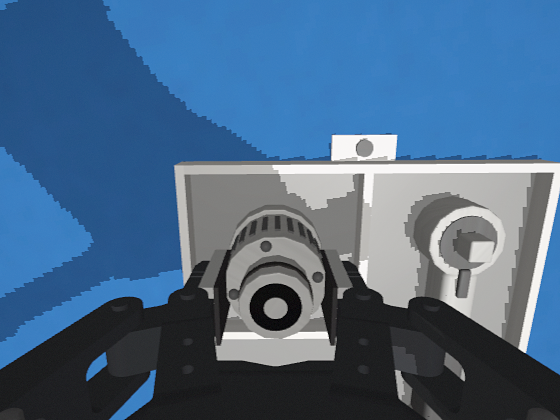

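View pics/s15.png

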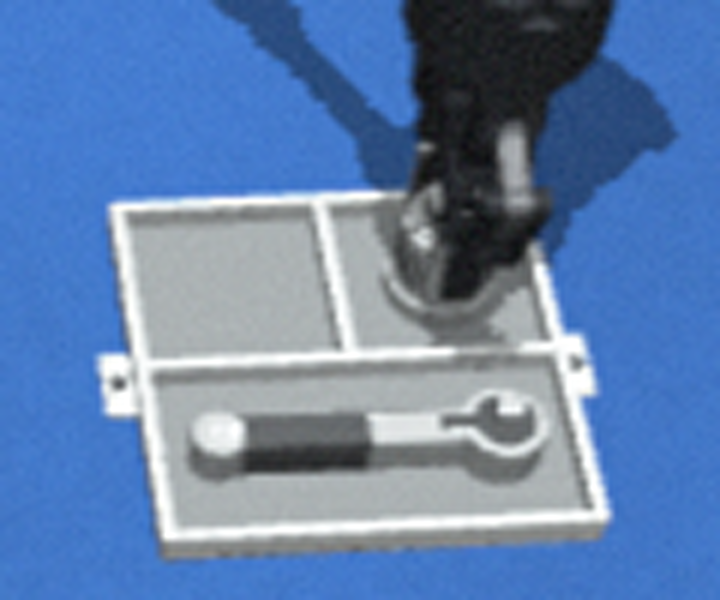

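The coupling is on the floor (6 N contact), in the +y square cell. Release it.

```bash
python3 -m jog '[0,0,0,0,0,0,0,0,0,0,0,0,0,0,0,0,0,0]' 0.42 40;  python3 -m jog '[0,0,-20,0,0,0,0,0,-60,0,0,0,0,0,-120,0,0,0,0,0,-150,0,0,0,0,0,-150,0,0,0]'; python3 to.py 574 -189.5 210 80.5;python3 - <<'E'
from h import *
d=grab("wrist"); cv2.imwrite("pics/w16.png",d["frame"][:,:,::-1])
E
```

```text
clock: 30.68
position: [0.4326, 0.3238, 0.0422]
ee_rot: [-0.0, 0.763, 0.646, 0.0]
contact_force: [0.4, 0.5, 0.1]
width: 0.0495
clock: 31.3
position: [0.4341, 0.3247, 0.1951]
ee_rot: [0.001, 0.763, 0.646, 0.003]
contact_force: [0.0, -0.9, -0.5]
width: 0.0493
now [434.1 324.7 195.1] th 80.5 clk 31.3 w 49.3 shift [-483.9  222.9  -15.8] turn [ 0.28 -0.23 -0.  ]
```

View pics/w16.png

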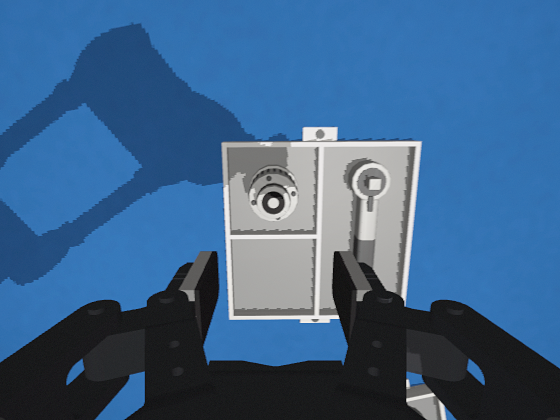

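```bash
python3 -m jog '[-484,223,-18,0,0,0,-484,223,-18,0,0,0,-484,223,-18,0,0,0,-484,223,-18,0,0,0,-484,223,-18,0,0,0,-484,223,-18,0,0,0,-484,223,-18,0,0,0,-484,223,-18,0,0,0,-484,223,-18,0,0,0,-484,223,-18,0,0,0]' 0.4;  python3 -m jog '[0,0,0,0,0,0]'; python3 to.py 574 -189.5 44 80.5;python3 - <<'E'
from h import *
d=grab("wrist"); cv2.imwrite("pics/w17.png",d["frame"][:,:,::-1]); print(proj(d,[[.574,-.1895,.068]]))
E
```

```text
clock: 32.6
position: [0.5723, -0.1928, 0.2076]
ee_rot: [-0.002, 0.764, 0.645, -0.001]
contact_force: [-0.3, 1.7, -0.6]
width: 0.0511
clock: 32.72
position: [0.5716, -0.1895, 0.2084]
ee_rot: [-0.002, 0.763, 0.646, -0.001]
contact_force: [-0.9, 0.8, -0.1]
width: 0.0511
now [ 571.6 -189.5  208.4] th 80.5 clk 32.73 w 51.1 shift [1.000e-01 3.000e+00 1.644e+02] turn [-0.22 -0.11 -0.02]
[[280.59313664 201.10107919]]
```

View pics/w17.png

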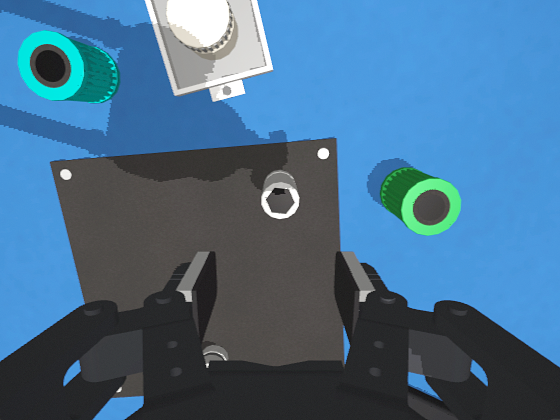

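The deep socket's hex mouth is at (280,201), as predicted. Descend and grip.

```bash
python3 -m jog '[0,3,60,0,0,0,0,3,110,0,0,0,0,3,145,0,0,0,0,3,160,0,0,0,0,3,165,0,0,0,0,3,165,0,0,0,0,3,165,0,0,0]' 0.4 60; python3 -m jog '[0,0,0,0,0,0,0,0,0,0,0,0,0,0,0,0,0,0,0,0,0,0,0,0,0,0,0,0,0,0]' 1 60; python3 -m jog '[0,0,-20,0,0,0,0,0,-60,0,0,0,0,0,-100,0,0,0,0,0,-120,0,0,0,0,0,-120,0,0,0,0,0,-120,0,0,0]'; python3 to.py 419.8 240.5 160 80.5;python3 - <<'E'
from h import *
d=grab("wrist"); cv2.imwrite("pics/w18.png",d["frame"][:,:,::-1])
E
```

```text
clock: 33.65
position: [0.5766, -0.1912, 0.0468]
ee_rot: [0.001, 0.763, 0.646, 0.001]
contact_force: [-0.8, -0.6, 0.1]
width: 0.0513
clock: 34.28
position: [0.5758, -0.1911, 0.0464]
ee_rot: [0.001, 0.763, 0.646, 0.0]
contact_force: [-1.7, 0.6, 6.6]
width: 0.0286
clock: 35.02
position: [0.5747, -0.1905, 0.1639]
ee_rot: [-0.001, 0.763, 0.646, -0.0]
contact_force: [-0.1, 0.6, -2.6]
width: 0.0285
now [ 574.7 -190.5  163.9] th 80.5 clk 35.02 w 28.5 shift [ 399.5 -224.     4.7] turn [-0.14 -0.05 -0.01]
```

View pics/w18.png

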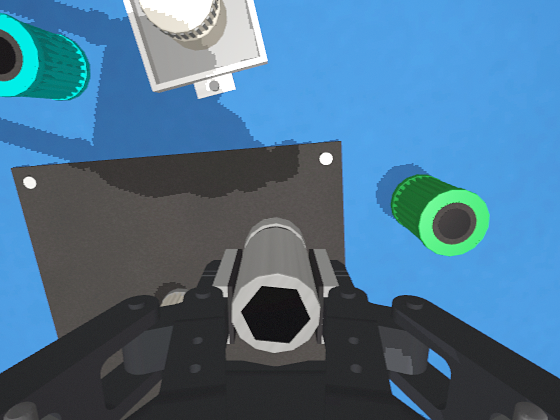

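```bash
python3 -m jog '[35,-20,0,0,0,0,85,-48,0,0,0,0,135,-76,0,0,0,0,185,-104,0,0,0,0,235,-132,0,0,0,0,285,-160,0,0,0,0,335,-188,0,0,0,0,380,-213,0,0,0,0,399,-224,0,0,0,0,399,-224,0,0,0,0]'; python3 -m jog '[0,0,0,0,0,0,0,0,0,0,0,0]'; python3 to.py 419.8 240.5 45 80.7
```

```text
clock: 36.33
position: [0.4192, 0.2406, 0.1641]
ee_rot: [-0.0, 0.762, 0.647, -0.001]
contact_force: [0.1, -0.3, -1.9]
width: 0.0287
clock: 36.58
position: [0.4209, 0.2386, 0.1649]
ee_rot: [0.0, 0.764, 0.646, -0.0]
contact_force: [-0.2, 0.1, -2.5]
width: 0.0291
now [420.9 238.6 164.9] th 80.4 clk 36.58 w 29.1 shift [  1.7  -1.3 119.9] turn [-0.02  0.04 -0.29]
```

```bash
python3 -m jog '[1,-1,45,0,0,0,1,-1,85,0,0,0,1,-1,108,0,0,0,1,-1,118,0,0,0,1,-1,118,0,0,0,1,-1,120,0,0,0,1,-1,121,0,0,0,1,-1,121,0,0,0,1,-1,121,0,0,0]'; python3 - <<'E'
from h import *
d=grab("wrist"); cv2.imwrite("pics/w19.png",d["frame"][:,:,::-1])
E
python3 to.py 419.8 240.5 45 80.7
```

```text
clock: 37.7
position: [0.4205, 0.241, 0.0453]
ee_rot: [0.0, 0.763, 0.646, 0.001]
contact_force: [-0.2, -0.1, 6.0]
width: 0.0287
now [420.5 241.   45.4] th 80.5 clk 37.75 w 28.8 shift [-0.6 -0.6  0.4] turn [ 0.11 -0.06 -0.19]
```

View pics/w19.png

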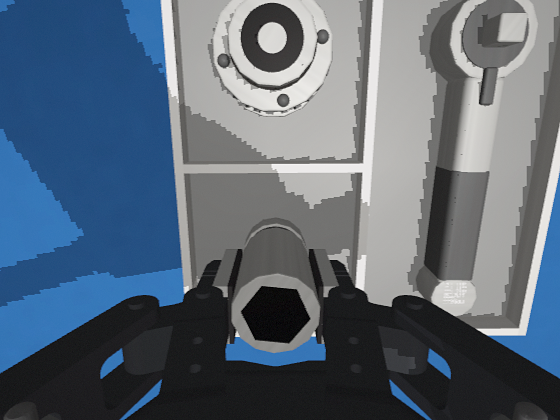

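The deep socket is on the floor of the -y square cell with 6 N contact. Release it, lift clear and check everything.

```bash
python3 -m jog '[0,0,0,0,0,0,0,0,0,0,0,0,0,0,0,0,0,0]' 0.5 40;  python3 -m jog '[0,0,-20,0,0,0,0,0,-60,0,0,0,0,0,-120,0,0,0,0,0,-180,0,0,0,0,0,-180,0,0,0,-60,-60,-180,0,0,0,-100,-100,-180,0,0,0,-100,-100,-180,0,0,0,-100,-100,-180,0,0,0]'; python3 - <<'E'
from h import *
d=grab("wrist"); cv2.imwrite("pics/w20.png",d["frame"][:,:,::-1])
d=grab("top"); cv2.imwrite("pics/top20.png",d["frame"][:,:,::-1])
s=grab("scene"); cv2.imwrite("pics/s20.png",cv2.resize(s["frame"][110:330,80:460,::-1],None,fx=2.1,fy=2.1,interpolation=cv2.INTER_CUBIC))
E
```

```text
clock: 38.12
position: [0.4196, 0.2408, 0.0442]
ee_rot: [-0.0, 0.763, 0.646, -0.0]
contact_force: [0.5, 0.6, 0.2]
width: 0.0427
clock: 39.25
position: [0.304, 0.1584, 0.2239]
ee_rot: [-0.0, 0.764, 0.646, 0.0]
contact_force: [1.5, 0.2, 0.9]
width: 0.0427
```

View pics/w20.png

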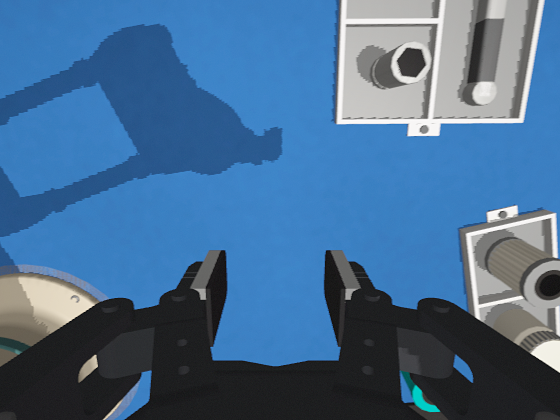

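View pics/s20.png

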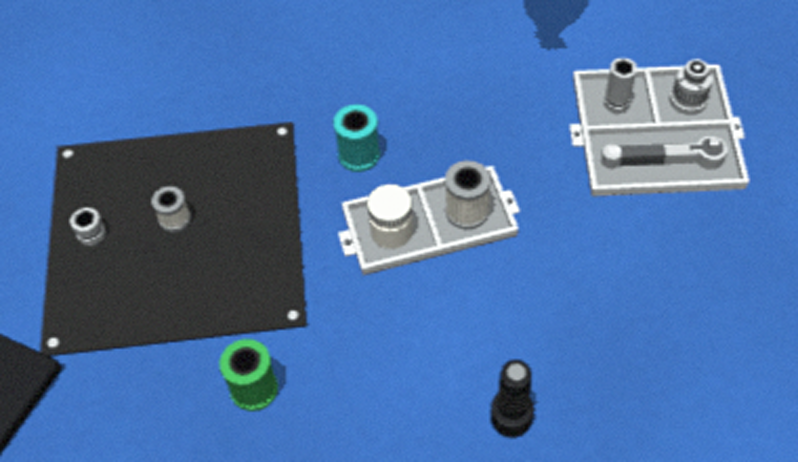

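View pics/top20.png

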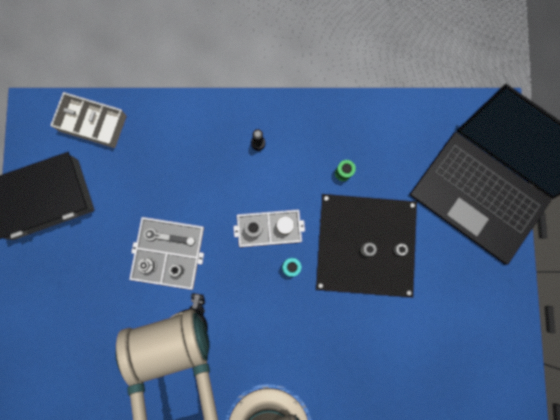

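All five parts stand or lie in their cells: cartridge at top (253,229), jar (285,226), ratchet (170,238), coupling (147,266), deep socket (176,270). The small cartridge (370,250), short socket (402,250), torch, and green and turquoise look-alikes are where they were.

```bash
python3 -c "
from rig import *
print(get_state()['qd'].round(3)); print(sign_off())"
```

```text
[ 0.004  0.009 -0.004  0.     0.008 -0.001]
the job is handed in; nothing more can be done
None
```

Both kits are made up and the job is handed in, at about 39 s of the 115 s allowed. I placed the parts in the order asked: large cartridge and jar in the two-cell tray, then ratchet, coupling and deep socket in the three-cell tray.

- **Setting down:** each part was lowered until the wrist force read about 5–7 N of upward contact, then released and left the way up it was.
- **Final pictures (top, scene and wrist):** all five parts are inside their cells and clear of the lips, and the ratchet lies flat with its drive square up. The small cartridge, short socket, torch and both coloured look-alikes are where they started. The arm was clear of everything and nearly still.
- **Disagreements:** the top and scene cameras differed by 3–6 mm along x. I settled it with close wrist views, which lay nearer the top camera. No check failed.

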